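# Pick the heavier bisque bottle for the banding wheel

### The job

Pull the ware board fully out of the drying rack and leave it out, then heft the two look-alike bisque bottles on it one after the other, lifting each clear of the board; the lighter one has to end up standing on the board again. Finish with the heavier (thicker-walled) bottle held still and upright over the middle of the banding wheel, its foot a few centimetres above the wheel head so that I can look at the foot first: do not set it down or let go, the job ends while you are holding it there. Keep the bottles upright throughout and leave the cup, jar and brush alone.

Things in the scene. Friction and masses are not known exactly. Their poses are not given: they have to be found in the camera images.
- rack: Ware rack, fixed: grey steel posts 25 mm square at x = +-145, y = 12 and 348 mm, under a plywood deck 320 mm wide (x) from y = 0 to 360 mm, underside 250 and top 268 mm above the table, tiles and bowls on it up to 313 mm. Origin on the table in the middle of the open end; the rack lies along its own +y. Turned by -4 to 12 degrees (yaw 0: axes as the robot's).
- ware_board (a joint): How far (m) the ware board is pulled out, along the rack's -y: 0 fully in, 0.24 at its stop. It slides on level runners with about 2.5 N of friction and stays where left. Plywood, 250 mm wide (rack's x), its top 60 mm above the table; both bottles stand on it and ride with it, at first wholly under the deck with 30 mm above their lips.
- pull_rail (a point): Middle of the top face of the raised wooden rail along the board's free end, outside the rack; moves with the board. The rail is 18 mm thick along the rack's y (pinch across this), 200 mm long along the rack's x and stands 34 mm up from the board, its top 94 mm above the table. With the board fully in it lies 110 mm outside the deck's edge. Axes as the rack's.
- bottle_a: One of two unglazed bisque bottles of identical shape and colour, 160 mm tall: foot 52 mm wide, belly 69 mm, straight round neck 30 mm wide from 106 to 151 mm above the foot, lip 34 mm. One is cast thicker: they weigh 0.22 to 0.58 kg and differ by at least 0.14 kg. Origin: centre of the underside, z up. They stand about 120 mm apart across the board, either on either side.
- bottle_b: The other bisque bottle, identical in shape (see bottle_a). Origin: centre of the underside, z up. Held by the neck, either bottle swings a little between the finger pads for about a second after a move.
- wheel: Banding wheel (potter's turntable): dark cast-iron base 130 mm wide with a stem and a round aluminium head 180 mm wide, 80 mm tall in all; the head spins freely. Heavy, it stays where it is. Origin: centre of the base on the table.
- wheel_top (a point): Centre of the upper face of the banding wheel's head, 80 mm above the table.
- cup: Bystander: bisque cup 72 mm wide, 75 mm tall, nearer the robot than the board. Origin: centre of its underside.
- glaze_jar: Bystander: capped jar 64 mm wide, 85 mm tall, beyond the wheel. Origin: centre of its underside.
- brush: Bystander: glaze brush lying on the table between the robot and the rack. Origin: middle of its underside.

How it is judged:
By the outcome, as a careful person would: the job done as asked, in the order asked, and still so for the second after the job is handed in, while the arm keeps its last pose, push and grip.
It also fails if it takes over 72 s, if anything falls off the work surface, if the arm or the gripper's body presses on something with over 40 N, if the wrist force passes 120 N, or if a joint passes its speed limit or range.

### The arm

A 7-joint arm with a two-finger parallel gripper is mounted at the origin on the work surface. World frame = base frame: x ahead of the robot, y to its left, z up, the work surface at z = 0. Lengths are in m, angles in rad, forces in N, time in s.
With the tool pointing down it reaches from about 0.425 to 0.925 m from the base axis. Payload 6.8 kg.
Tool frame: the origin (TCP) lies at the very end of the fingers, on their centre line; the grasp point (between the pads) lies 19 mm behind it; z points along the fingers, y is the line along which they close (so a half turn about z gives the same grasp; the last joint's range is limited). The gripper opens to 85 mm and grips with 20 to 120 N. Pads are 22 mm wide; open, the fingers measure 114 mm over their backs; the gripper's body (76 mm by 85 mm) begins 54 mm behind the grasp point. The pads swing forward as they close: fully open they stand 13 mm farther back than shut.
Start: joints at [-1.441, 0.477, 0.022, 1.555, -0.011, 1.109, -0.083], TCP at [0.159, 0.656, 0.231] pointing down, gripper open.
Joint ranges: [-2.96, 2.96], [-0.34, 2.1], [-1.41, 1.46], [0.24, 2.44], [-1.37, 4.51], [0.17, 1.92], [-2.96, 2.96]. Speed limits (rad/s): [2.39, 2.39, 3.14, 3.14, 3.14, 3.14, 3.14].

### API

Orientations are given as a rotation vector (axis times angle).
In Python, from bench import get_obs, grab_frame, hand_in gives the robot as it stands.
- The arm moves only by the tool drive_tool, never from a script. Its argument "rows" is a list of rows, each an object with "offset": the shift along the tool's x, y, z as a fraction of full scale, a list of three; "rotation": the turn, a rotation vector about the tool's x, y, z as a fraction of full scale, a list of three; "claw": the opening, from 0 (shut) to 1 (fully open). In form: [{"offset": [tx, ty, tz], "rotation": [wx, wy, wz], "claw": claw}, ...]. A call has 1 to 20 rows; each row is the pose to reach, as a shift and turn from the pose commanded when the call began, along the tool's axes at that moment; what a row does not reach only later rows make up. Full scale, the value 1, is 0.15 m for a shift and 2 rad for a turn. A row lasts 1/12 s, in which the tool goes at most 41.7 mm and 7.16 degrees, less where a joint would pass 70% of its speed; a pose out of reach is approached as far as the arm can. A call with a number of a shift or a turn outside -1 to 1 is refused whole. A call with a gripper value outside its range is refused whole. The fingers move at their own pace and stop on an object; "force" is the grip in N (left out, the last holds). Time passes only in rows, so rows that repeat a pose let the fingers close. It gives the time, the measured TCP pose, the force, the opening and the grip force at its end, in the units of the state.
- get_obs(): the state, without advancing time (a new reading comes with each control period).
- grab_frame(name): name is "scene" or "top" or "wrist"; returns a dict with "frame" (384x512x3 uint8, red, green, blue), "z_map" (384x512 float32, m along the optical axis (not along the pixel's ray), 0 where there is no reading), "vfov" (degrees; the focal length in pixels is half the picture's height over the tangent of half this angle, whatever the lens; pixels are square), "cx", "cy" (the principal point, pixels), "R" (3x3) and "t" (3): a world point X has camera coordinates R X + t. Camera axes: x right, y down, z forward; pixel columns grow to the right and rows downward; lengths in m; the calibration is good to about 2 mm. A picture is of the moment at which its call begins.
- hand_in(): hands the job in; it is judged then, once.
The state is a dict: "clock": time; "joints": joint angles; "qvel": joint speeds; "tau": joint torques, N m; "tcp_pos": TCP position; "orientation": TCP orientation; "contact_force": force on the tool from outside, world axes, zero at the start; "moment": the same for the moment, N m; "grip_width": finger opening in m; "gripper_force": force on a finger pad.
Only numpy, scipy, OpenCV 4.12 (cv2) and the standard library are available. Lean on these libraries where they do the work, as an engineer would, in place of code of your own. Each camera call takes 0.05 s, during which the arm holds its last target. There are 200 camera calls.

## Working session

There is one attempt and no reset: what is moved stays moved. The work goes in short steps, Python scripts to look and compute and a tool call to move; the robot and the scene stay as the last step left them, time stands still between calls to the robot, and variables do not carry over. Pictures are saved under pics/ and viewed, at most 10 in all, crops included, and the job is handed in when it is done.

Besides the shell and the picture viewer there is one more tool, called after "Call:" in YAML: its name, and indented under it one key for each argument. drive_tool: Moves the arm, as the interface text tells. Its arguments: {"type":"object","properties":{"rows":{"type":"array","items":{"type":"object","properties":{"offset":{"type":"array","items":{"type":"number"}},"rotation":{"type":"array","items":{"type":"number"}},"claw":{"type":"number"}}}},"force":{"type":"number"}},"required":["rows"]}

```bash
mkdir -p pics
cat > h.py <<'E'
import numpy as np, cv2
from bench import get_obs, grab_frame, hand_in
from scipy.spatial.transform import Rotation as Ro
def cloud(f):
    z=f["z_map"]; h,w=z.shape; F=h/2/np.tan(np.radians(f["vfov"])/2)
    u,v=np.meshgrid(np.arange(w),np.arange(h))
    P=np.stack([(u-f["cx"])/F*z,(v-f["cy"])/F*z,z],-1)
    return (P-f["t"])@np.array(f["R"])
def ray(f,u,v,h):
    F=f["frame"].shape[0]/2/np.tan(np.radians(f["vfov"])/2)
    R=np.array(f["R"]);d=R.T@np.array([(u-f["cx"])/F,(v-f["cy"])/F,1]);c=-R.T@np.array(f["t"])
    return c+d*(h-c[2])/d[2]
def save(f,n): cv2.imwrite("pics/"+n,cv2.cvtColor(f["frame"],cv2.COLOR_RGB2BGR))
E
python3 - <<'E'
from h import *
o=get_obs();print(o)
fs=[grab_frame(n) for n in("scene","top")]
im=[cv2.cvtColor(f["frame"],cv2.COLOR_RGB2BGR) for f in fs]
for f in fs: print(-np.array(f["R"]).T@f["t"],np.array(f["R"])[2],f["vfov"],f["cx"],f["cy"],(f["z_map"]>0).mean())
cv2.imwrite("pics/a.png",im[0]);cv2.imwrite("pics/b.png",im[1])
np.savez("f0.npz",s=cloud(fs[0]),t=cloud(fs[1]))
E
```

```text
{'clock': 0.0, 'joints': array([-1.44111529,  0.47778846,  0.02232014,  1.55643782, -0.01154994,
        1.10928701, -0.0830543 ]), 'qvel': array([ 5.38128344e-05,  1.05196738e-04,  1.30705958e-04, -3.86455053e-04,
       -9.92026712e-04, -1.77984367e-03, -2.18746388e-03]), 'tau': array([ 4.26296119e-04, -5.96450293e+01,  1.60789121e+00, -2.81199092e+01,
        1.23970862e-02,  9.31378832e-03, -1.92131733e-05]), 'tcp_pos': array([0.15884429, 0.65544441, 0.23033887]), 'orientation': array([-3.72512675e-01, -3.11929306e+00,  2.80999197e-03]), 'contact_force': array([-0.76739101,  0.58781964,  0.07772924]), 'moment': array([-0.02226937,  0.03367837, -0.01582488]), 'gripper_force': 0.0, 'grip_width': 0.08546614460070491}
[ 1.14882442 -0.05339775  0.73645164] [-0.69810751 -0.01260561 -0.71588197] 53.694560472660704 253.30232183710015 192.8972686070103 0.9958394368489584
[ 0.44515599 -0.06241261  1.38820767] [ 0.07186302 -0.01474823 -0.99730547] 47.48053383825692 262.7681581321315 195.55275316954027 0.9960428873697916
```

View pics/a.png

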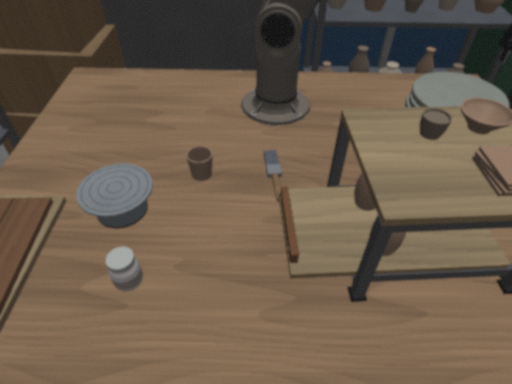

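View pics/b.png

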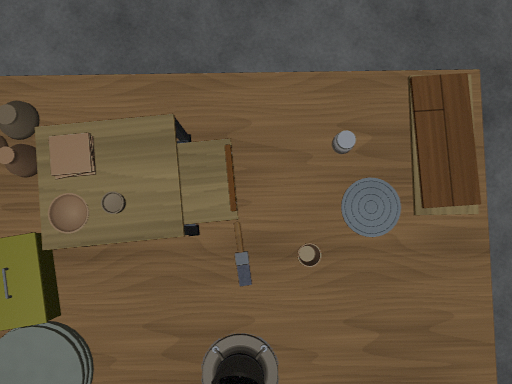

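The scene picture shows the rack on the right, with its rail near (288,222). The wheel is at (117,192), the cup at (200,163), the jar at (122,265) and the brush at (273,175). In the top picture the rail is at (231,178), the wheel at (371,207), the cup at (309,255), the jar at (345,142) and the brush at (242,258). Next I'll measure these.

Run:
```python
from h import *
f=grab_frame("top");im=f["frame"];P=cloud(f)
X,Y,Z=P[...,0],P[...,1],P[...,2]
hsv=cv2.cvtColor(im,cv2.COLOR_RGB2HSV)
def rect(m,n):
    m=m.astype(np.uint8);k,l,s,c=cv2.connectedComponentsWithStats(m)
    for i in range(1,k):
        if s[i,4]>40:
            q=P[l==i];r=cv2.minAreaRect((q[:,:2]*1000).astype(np.float32))
            print(n,s[i],np.round(np.median(q,0),3),r)
near=(X>.25)&(X<1)&(Y>-.5)&(Y<.25)
rect(near&(Z>.086)&(Z<.1)&(X>.45)&(Y>0),"rail")
rect(near&(abs(Z-.08)<.008)&(Y<-.1),"wheel/jar")
rect(near&(abs(Z-.075)<.01)&(Y>-.3)&(Y<-.05)&(X<.55),"cup")
rect((abs(Z-.268)<.01)&(X>.35)&(X<.95)&(Y>0)&(Y<.8),"deck")
rect((abs(Z-.06)<.006)&(X>.35)&(X<.95)&(Y>0)&(Y<.2),"board")
rect(near&(Z>.006)&(Z<.04)&(X<.62)&(Y<.1),"brush")
b=(Y>.35)&(X<.5)&(Z>.1);print("left",[(np.round(P[v,u],2)) for u,v in((20,270),(40,260),(50,360),(20,120),(240,380))])
o=get_obs();print(Ro.from_rotvec(o["orientation"]).as_matrix().round(3))
w=grab_frame("wrist");save(w,"w0.png")
```

```text
rail [224 144  12  67 392] [0.596 0.015 0.094] ((596.1189575195312, 15.074169158935547), (199.65760803222656, 18.731168746948242), 4.3770647048950195)
wheel/jar [336 130  19  19 228] [ 0.706 -0.335  0.085] ((705.5865478515625, -334.8258056640625), (54.92377853393555, 53.95183563232422), 10.038169860839844)
wheel/jar [ 341  177   60   60 2775] [ 0.499 -0.404  0.081] ((499.734130859375, -404.71844482421875), (178.13229370117188, 177.9356231689453), 61.14617156982422)
wheel/jar [298 243  23  24  65] [ 0.375 -0.229  0.077] ((364.8430480957031, -221.86392211914062), (69.68014526367188, 56.234825134277344), 36.99576187133789)
cup [297 243  24  24 119] [ 0.356 -0.222  0.075] ((360.5755310058594, -215.31973266601562), (69.39393615722656, 69.09723663330078), 86.81937408447266)
deck [   34   114   150   136 13873] [0.568 0.281 0.268] ((572.15625, 317.86492919921875), (320.823486328125, 361.7730712890625), 4.503571510314941)
board [ 177  138   60   87 3820] [0.587 0.096 0.06 ] ((589.4710693359375, 88.5499038696289), (250.0706024169922, 164.76942443847656), 4.1290459632873535)
brush [234 222  18  64 626] [ 0.342 -0.01   0.019] ((364.0361022949219, -9.587909698486328), (200.05795288085938, 43.52522277832031), 6.007006645202637)
brush [299 245  18  19 155] [ 0.357 -0.224  0.01 ] ((358.8952941894531, -218.2855987548828), (50.93263244628906, 55.431129455566406), 56.19552230834961)
left [array([0.34, 0.62, 0.1 ]), array([0.36, 0.58, 0.08]), array([0.07, 0.55, 0.07]), array([0.78, 0.64, 0.09]), array([ 0.07, -0.01,  0.27])]
[[-0.972  0.236 -0.   ]
 [ 0.236  0.972 -0.001]
 [-0.    -0.001 -1.   ]]
```

View pics/w0.png

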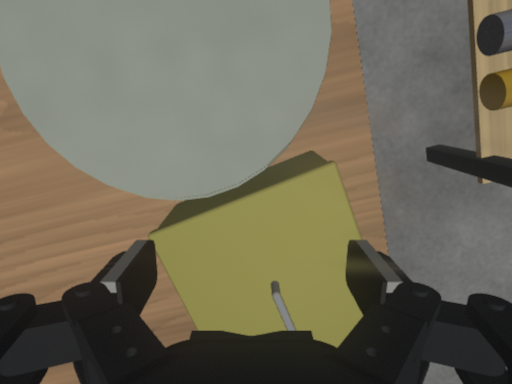

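The wrist view shows a yellow box at (280,250) and plates at (170,80), both below the tool. I have the rack yaw (about 4.3°), the rail at (0.596, 0.015) and the wheel at (0.4995, -0.4045). I'll raise the arm and fly over the rack.

Call:
drive_tool:
  rows:
    - {"offset": [0,0,-0.3],"rotation": [0,0,-0.05],"claw": 1}
    - {"offset": [0,0,-0.6],"rotation": [0,0,-0.1],"claw": 1}
    - {"offset": [0,0,-1],"rotation": [0,0,-0.156],"claw": 1}
    - {"offset": [0,0,-1],"rotation": [0,0,-0.156],"claw": 1}
    - {"offset": [0,0,-1],"rotation": [0,0,-0.156],"claw": 1}
    - {"offset": [0,0,-1],"rotation": [0,0,-0.156],"claw": 1}

```text
clock: 0.7
tcp_pos: [0.1592, 0.6566, 0.3831]
orientation: [-0.116, 3.139, 0.006]
contact_force: [-0.3, -0.4, -0.2]
grip_width: 0.0855
gripper_force: 0.0
```

Call:
drive_tool:
  rows:
    - {"offset": [0,0,-0.3],"rotation": [0,0,0],"claw": 1}
    - {"offset": [-0.2,-0.35,-0.5],"rotation": [0,0,0],"claw": 1}
    - {"offset": [-0.4,-0.7,-0.5],"rotation": [0,0,0],"claw": 1}
    - {"offset": [-0.57,-1,-0.5],"rotation": [0,0,0],"claw": 1}
    - {"offset": [-0.57,-1,-0.5],"rotation": [0,0,0],"claw": 1}
    - {"offset": [-0.57,-1,-0.5],"rotation": [0,0,0],"claw": 1}

```text
clock: 1.2
tcp_pos: [0.2606, 0.507, 0.4558]
orientation: [-0.103, 3.138, -0.005]
contact_force: [1.4, 0.5, 0.9]
grip_width: 0.0851
gripper_force: 0.0
```

Call:
drive_tool:
  rows:
    - {"offset": [-0.2,-0.35,0],"rotation": [0,0,0],"claw": 1}
    - {"offset": [-0.4,-0.7,0],"rotation": [0,0,0],"claw": 1}
    - {"offset": [-0.57,-1,0],"rotation": [0,0,0],"claw": 1}
    - {"offset": [-0.57,-1,0],"rotation": [0,0,0],"claw": 1}
    - {"offset": [-0.57,-1,0],"rotation": [0,0,0],"claw": 1}
    - {"offset": [-0.57,-1,0],"rotation": [0,0,0],"claw": 1}

```text
clock: 1.7
tcp_pos: [0.3538, 0.3662, 0.4551]
orientation: [0.105, -3.139, 0.003]
contact_force: [-0.0, 0.3, -0.0]
grip_width: 0.0855
gripper_force: 0.0
```

Call:
drive_tool:
  rows:
    - {"offset": [-0.16,-0.27,0],"rotation": [0,0,0],"claw": 1}
    - {"offset": [-0.33,-0.54,0],"rotation": [0,0,0],"claw": 1}
    - {"offset": [-0.485,-0.813,0],"rotation": [0,0,0],"claw": 1}
    - {"offset": [-0.485,-0.813,0],"rotation": [0,0,0],"claw": 1}
    - {"offset": [-0.485,-0.813,0],"rotation": [0,0,0],"claw": 1}

```text
clock: 2.12
tcp_pos: [0.4352, 0.2501, 0.4553]
orientation: [0.107, -3.139, 0.003]
contact_force: [0.1, 0.3, 0.5]
grip_width: 0.0857
gripper_force: 0.0
```

Call:
drive_tool:
  rows:
    - {"offset": [-0.16,-0.27,0],"rotation": [0,0,0],"claw": 1}
    - {"offset": [-0.33,-0.54,0],"rotation": [0,0,0],"claw": 1}
    - {"offset": [-0.485,-0.813,0],"rotation": [0,0,0],"claw": 1}
    - {"offset": [-0.485,-0.813,0],"rotation": [0,0,0],"claw": 1}
    - {"offset": [-0.485,-0.813,0],"rotation": [0,0,0],"claw": 1}

```text
clock: 2.53
tcp_pos: [0.5163, 0.1347, 0.455]
orientation: [0.108, -3.139, 0.003]
contact_force: [-0.7, 0.4, -0.2]
grip_width: 0.0855
gripper_force: 0.0
```

Call:
drive_tool:
  rows:
    - {"offset": [-0.16,-0.27,0],"rotation": [0,0,0],"claw": 1}
    - {"offset": [-0.33,-0.54,0],"rotation": [0,0,0],"claw": 1}
    - {"offset": [-0.485,-0.813,0],"rotation": [0,0,-0.004],"claw": 1}
    - {"offset": [-0.485,-0.813,0],"rotation": [0,0,-0.004],"claw": 1}
    - {"offset": [-0.485,-0.813,0],"rotation": [0,0,-0.004],"claw": 1}
    - {"offset": [-0.485,-0.813,0],"rotation": [0,0,-0.004],"claw": 1}

```text
clock: 3.03
tcp_pos: [0.5966, 0.0233, 0.4547]
orientation: [0.131, -3.136, -0.001]
contact_force: [1.1, -0.0, 0.3]
grip_width: 0.0857
gripper_force: 0.0
```

Call:
drive_tool:
  rows:
    - {"offset": [0,-0.05,0.27],"rotation": [0,0,0],"claw": 1}
    - {"offset": [0,-0.05,0.54],"rotation": [0,0,0],"claw": 1}
    - {"offset": [0,-0.05,0.8],"rotation": [0,0,0],"claw": 1}
    - {"offset": [0,-0.05,1],"rotation": [0,0,0],"claw": 1}
    - {"offset": [0,-0.05,1],"rotation": [0,0,0],"claw": 1}

```text
clock: 3.45
tcp_pos: [0.5926, 0.0178, 0.2993]
orientation: [0.137, -3.126, -0.001]
contact_force: [-0.9, 0.3, 0.3]
grip_width: 0.0855
gripper_force: 0.0
```

Call:
drive_tool:
  rows:
    - {"offset": [0,0,0.27],"rotation": [0,0,0],"claw": 1}
    - {"offset": [0,0,0.54],"rotation": [0,0,0],"claw": 1}
    - {"offset": [0,0,0.8],"rotation": [0,0,0],"claw": 1}
    - {"offset": [0,0,0.95],"rotation": [0,0,0],"claw": 1}
    - {"offset": [0,0,0.95],"rotation": [0,0,0],"claw": 1}
    - {"offset": [0,0,0.95],"rotation": [0,0,0],"claw": 1}

```text
clock: 3.95
tcp_pos: [0.5975, 0.0157, 0.1646]
orientation: [0.133, -3.138, -0.001]
contact_force: [0.7, 0.0, 1.0]
grip_width: 0.0852
gripper_force: 0.0
```

Call:
drive_tool:
  rows:
    - {"offset": [0,0,0.25],"rotation": [0,0,0],"claw": 1}
    - {"offset": [0,0,0.5],"rotation": [0,0,0],"claw": 1}
    - {"offset": [0,0,0.64],"rotation": [0,0,0.003],"claw": 1}
    - {"offset": [0,0,0.64],"rotation": [0,0,0.003],"claw": 1}
    - {"offset": [0,0,0.64],"rotation": [0,0,0.003],"claw": 1}
    - {"offset": [0,0,0.64],"rotation": [0,0,0.003],"claw": 0}
    - {"offset": [0,0,0.64],"rotation": [0,0,0.003],"claw": 0}
    - {"offset": [0,0,0.64],"rotation": [0,0,0.003],"claw": 0}
    - {"offset": [0,0,0.64],"rotation": [0,0,0.003],"claw": 0}
    - {"offset": [0,0,0.64],"rotation": [0,0,0.003],"claw": 0}
    - {"offset": [0,0,0.64],"rotation": [0,0,0.003],"claw": 0}
    - {"offset": [0,0,0.64],"rotation": [0,0,0.003],"claw": 0}
    - {"offset": [0,0,0.64],"rotation": [0,0,0.003],"claw": 0}
    - {"offset": [0,0,0.64],"rotation": [0,0,0.003],"claw": 0}
  force: 60

```text
clock: 5.12
tcp_pos: [0.5976, 0.0138, 0.0687]
orientation: [-0.121, 3.138, 0.001]
contact_force: [-1.1, 1.8, 6.9]
grip_width: 0.017
gripper_force: 59.1
```

Call:
drive_tool:
  rows:
    - {"offset": [0,-0.015,0],"rotation": [0,0,0],"claw": 0}
    - {"offset": [0,-0.05,0],"rotation": [0,0,0],"claw": 0}
    - {"offset": [0,-0.1,0],"rotation": [0,0,0],"claw": 0}
    - {"offset": [0,-0.16,0],"rotation": [0,0,0],"claw": 0}
    - {"offset": [0,-0.23,0],"rotation": [0,0,0],"claw": 0}
    - {"offset": [0,-0.3,0],"rotation": [0,0,0],"claw": 0}
    - {"offset": [0,-0.37,0],"rotation": [0,0,0],"claw": 0}
    - {"offset": [0,-0.44,0],"rotation": [0,0,0],"claw": 0}
    - {"offset": [0,-0.51,0],"rotation": [0,0,0],"claw": 0}
    - {"offset": [0,-0.58,0],"rotation": [0,0,0],"claw": 0}
    - {"offset": [0,-0.65,0],"rotation": [0,0,0],"claw": 0}
    - {"offset": [0,-0.71,0],"rotation": [0,0,0],"claw": 0}
    - {"offset": [0,-0.76,0],"rotation": [0,0,0],"claw": 0}
    - {"offset": [0,-0.8,0],"rotation": [0,0,0],"claw": 0}
    - {"offset": [0,-0.82,0],"rotation": [0,0,0],"claw": 0}
    - {"offset": [0,-0.82,0],"rotation": [0,0,0],"claw": 0}

```text
clock: 6.45
tcp_pos: [0.6076, -0.1102, 0.0687]
orientation: [-0.119, 3.137, -0.001]
contact_force: [0.4, -0.6, 5.9]
grip_width: 0.0172
gripper_force: 59.2
```

Call:
drive_tool:
  rows:
    - {"offset": [0,-0.015,0],"rotation": [0,0,0],"claw": 0}
    - {"offset": [0,-0.05,0],"rotation": [0,0,0],"claw": 0}
    - {"offset": [0,-0.1,0],"rotation": [0,0,0],"claw": 0}
    - {"offset": [0,-0.16,0],"rotation": [0,0,0],"claw": 0}
    - {"offset": [0,-0.23,0],"rotation": [0,0,0],"claw": 0}
    - {"offset": [0,-0.3,0],"rotation": [0,0,0],"claw": 0}
    - {"offset": [0,-0.37,0],"rotation": [0,0,0],"claw": 0}
    - {"offset": [0,-0.44,0],"rotation": [0,0,0],"claw": 0}
    - {"offset": [0,-0.51,0],"rotation": [0,0,0],"claw": 0}
    - {"offset": [0,-0.58,0],"rotation": [0,0,0],"claw": 0}
    - {"offset": [0,-0.64,0],"rotation": [0,0,0],"claw": 0}
    - {"offset": [0,-0.69,0],"rotation": [0,0,0],"claw": 0}
    - {"offset": [0,-0.73,0],"rotation": [0,0,0],"claw": 0}
    - {"offset": [0,-0.75,0],"rotation": [0,0,0],"claw": 0}
    - {"offset": [0,-0.765,0],"rotation": [0,0,0],"claw": 0}
    - {"offset": [0,-0.78,0],"rotation": [0,0,0],"claw": 0}
    - {"offset": [0,-0.79,0],"rotation": [0,0,0],"claw": 0}
    - {"offset": [0,-0.79,0],"rotation": [0,0,0],"claw": 0}

```text
clock: 7.95
tcp_pos: [0.6155, -0.2096, 0.0686]
orientation: [0.136, -3.132, -0.037]
contact_force: [-14.4, 39.4, 31.8]
grip_width: 0.017
gripper_force: 67.3
```

Run:
```python
from h import *
f=grab_frame("top");s=grab_frame("scene")
cv2.imwrite("pics/c.png",cv2.cvtColor(np.hstack([f["frame"][60:360,110:510],s["frame"][60:360,100:500]]),cv2.COLOR_RGB2BGR))
P=cloud(f);X,Y,Z=P[...,0],P[...,1],P[...,2]
m=(abs(Z-.06)<.006)&(X>.35)&(X<.95)&(Y>-.3)&(Y<.2)
k,l,st,c=cv2.connectedComponentsWithStats(m.astype(np.uint8))
q=P[l==1+np.argmax(st[1:,4])];print(cv2.minAreaRect((q[:,:2]*1000).astype(np.float32)))
for h0 in(.19,.2,.21):
  m=((Z>h0)&(Z<.235)&(X>.4)&(X<.8)&(Y>-.3)&(Y<.13)).astype(np.uint8)
  k,l,st,c=cv2.connectedComponentsWithStats(m)
  for i in range(1,k):
    if st[i,4]>15:
        q=P[l==i];print(h0,st[i],np.round(q.mean(0),4),cv2.minEnclosingCircle((q[:,:2]*1000).astype(np.float32)))
```

```text
((599.2189331054688, -24.697540283203125), (250.7833709716797, 391.09942626953125), 4.536829948425293)
0.19 [229 141  13  14 131] [ 0.6619 -0.0079  0.2196] ((662.04638671875, -8.228282928466797), 17.392105102539062)
0.19 [234 189  13  12 123] [ 0.5328 -0.0193  0.2209] ((532.4044799804688, -19.16252899169922), 16.69114112854004)
0.19 [185 226   4   9  25] [0.4414 0.1267 0.2133] ((441.1059265136719, 126.94393920898438), 10.934886932373047)
0.2 [229 141  13  13 128] [ 0.6621 -0.0078  0.2201] ((662.04638671875, -8.228282928466797), 17.392105102539062)
0.2 [234 189  13  12 123] [ 0.5328 -0.0193  0.2209] ((532.4044799804688, -19.16252899169922), 16.69114112854004)
0.2 [185 226   3   9  21] [0.4417 0.1267 0.2168] ((441.209228515625, 127.33023071289062), 10.80034065246582)
0.21 [229 141  13  13 125] [ 0.6624 -0.0077  0.2206] ((662.04638671875, -8.228282928466797), 17.392105102539062)
0.21 [234 189  13  12 123] [ 0.5328 -0.0193  0.2209] ((532.4044799804688, -19.16252899169922), 16.69114112854004)
```

View pics/c.png

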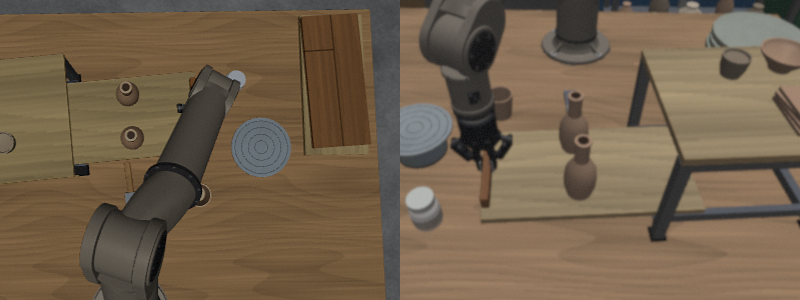

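The joined picture shows the board out with both bottles upright, at about (127,95) and (132,138) in the top crop. The arm is on the rail at (190,90). The board is against its stop. I'll relax the pull, release and rise.

Call:
drive_tool:
  rows:
    - {"offset": [0,0.05,0],"rotation": [0,0,0],"claw": 0}
    - {"offset": [0,0.105,0],"rotation": [0,0,0],"claw": 0}
    - {"offset": [0,0.105,0],"rotation": [0,0,0],"claw": 0}
    - {"offset": [0,0.105,0],"rotation": [0,0,0],"claw": 0}

```text
clock: 8.38
tcp_pos: [0.6156, -0.2095, 0.0687]
orientation: [-0.123, 3.137, 0.003]
contact_force: [0.9, 5.0, 8.1]
grip_width: 0.0169
gripper_force: 61.1
```

Call:
drive_tool:
  rows:
    - {"offset": [0,0,0],"rotation": [0,0,0],"claw": 0.6}
    - {"offset": [0,0,0],"rotation": [0,0,0],"claw": 0.6}
    - {"offset": [0,0,0],"rotation": [0,0,0],"claw": 0.6}
    - {"offset": [0,0,0],"rotation": [0,0,0],"claw": 0.6}
    - {"offset": [0,0,0],"rotation": [0,0,0],"claw": 0.6}
    - {"offset": [0,0,-0.2],"rotation": [0,0,0],"claw": 0.6}
    - {"offset": [0,0,-0.45],"rotation": [0,0,0],"claw": 0.7}
    - {"offset": [0,0,-0.7],"rotation": [0,0,0],"claw": 1}
    - {"offset": [0,0,-1],"rotation": [0,0,0],"claw": 1}
    - {"offset": [0,0,-1],"rotation": [0,0,0],"claw": 1}
    - {"offset": [0,0,-1],"rotation": [0,0,0],"claw": 1}

```text
clock: 9.3
tcp_pos: [0.616, -0.2129, 0.2212]
orientation: [-0.118, 3.133, -0.003]
contact_force: [0.0, -0.2, -0.5]
grip_width: 0.0853
gripper_force: 0.0
```

Call:
drive_tool:
  rows:
    - {"offset": [0,0,-0.27],"rotation": [0,0,0],"claw": 1}
    - {"offset": [0,0,-0.5],"rotation": [0,0,0],"claw": 1}
    - {"offset": [0,0,-0.5],"rotation": [0,0,0],"claw": 1}
    - {"offset": [0,0,-0.5],"rotation": [0,0,0],"claw": 1}

```text
clock: 9.63
tcp_pos: [0.6148, -0.2122, 0.2934]
orientation: [-0.119, 3.137, -0.001]
contact_force: [0.0, -0.3, -1.4]
grip_width: 0.0854
gripper_force: 0.0
```

Run:
```python
from h import *
f=grab_frame("scene");save(f,"d.png")
P=cloud(f);X,Y,Z=P[...,0],P[...,1],P[...,2]
m=(abs(Z-.094)<.004)&(X>.45)&(X<.75)&(Y>-.28)&(Y<-.1);q=P[m]
print(cv2.minAreaRect((q[:,:2]*1000).astype(np.float32)),len(q))
t=grab_frame("top");P=cloud(t);X,Y,Z=P[...,0],P[...,1],P[...,2]
for a,b in((.6620,-.008),(.5328,-.0193)):
  q=P[(abs(Z-.22)<.006)&(np.hypot(X-a,Y-b)<.03)];print(len(q),len(q) and cv2.minEnclosingCircle((q[:,:2]*1000).astype(np.float32)))
o=get_obs();T=Ro.from_rotvec(o["orientation"]).as_matrix();print(o["tcp_pos"],T.round(3),o["joints"].round(2))
for b in((.662,-.008),(.5328,-.0193)): print((T.T@(np.array([*b,.26])-o["tcp_pos"])/.15).round(3))
```

```text
((613.7053833007812, -209.4233856201172), (200.2403106689453, 18.108055114746094), 4.531742095947266) 588
120 ((662.43408203125, -7.654986381530762), 17.060401916503906)
120 ((532.5819091796875, -19.21788787841797), 16.767179489135742)
[ 0.61344733 -0.21128096  0.29069462] [[-0.997 -0.076 -0.003]
 [-0.076  0.997  0.001]
 [ 0.003  0.001 -1.   ]] [-0.11  0.42  0.48  1.57 -0.2   1.2   2.06]
[-0.427  1.326  0.205]
[0.438 1.317 0.207]
```

The rail now measures 0.349 m from the deck edge, so the board is fully out (0.239). I'll go to the far bottle and grip its neck.

Call:
drive_tool:
  rows:
    - {"offset": [-0.1,0.25,0],"rotation": [0,0,0],"claw": 1}
    - {"offset": [-0.22,0.5,0],"rotation": [0,0,0],"claw": 1}
    - {"offset": [-0.33,0.75,0],"rotation": [0,0,0],"claw": 1}
    - {"offset": [-0.43,1,0],"rotation": [0,0,0],"claw": 1}
    - {"offset": [-0.43,1,0],"rotation": [0,0,0],"claw": 1}

```text
clock: 10.15
tcp_pos: [0.6687, -0.0446, 0.289]
orientation: [0.141, -3.135, -0.01]
contact_force: [-0.2, 2.1, -0.3]
grip_width: 0.0855
gripper_force: 0.0
```

Call:
drive_tool:
  rows:
    - {"offset": [0,0.2,0],"rotation": [0,0,0],"claw": 1}
    - {"offset": [0,0.33,0],"rotation": [0,0,0],"claw": 1}
    - {"offset": [0,0.33,0],"rotation": [0,0,0],"claw": 1}
    - {"offset": [0,0.33,0],"rotation": [0,0,0],"claw": 1}

```text
clock: 10.48
tcp_pos: [0.6625, -0.0062, 0.2904]
orientation: [0.124, -3.135, -0.0]
contact_force: [-0.1, -0.7, -1.0]
grip_width: 0.0857
gripper_force: 0.0
```

Call:
drive_tool:
  rows:
    - {"offset": [0,-0.01,0.2],"rotation": [0,0,0],"claw": 1}
    - {"offset": [0,-0.01,0.4],"rotation": [0,0,0],"claw": 1}
    - {"offset": [0,-0.01,0.6],"rotation": [0,0,0],"claw": 1}
    - {"offset": [0,-0.01,0.77],"rotation": [0,0,0],"claw": 1}
    - {"offset": [0,-0.01,0.77],"rotation": [0,0,0],"claw": 1}
    - {"offset": [0,-0.01,0.77],"rotation": [0,0,0],"claw": 0.5}
    - {"offset": [0,-0.01,0.77],"rotation": [0,0,0],"claw": 0.4}
    - {"offset": [0,-0.01,0.77],"rotation": [0,0,0],"claw": 0.3}
    - {"offset": [0,-0.01,0.77],"rotation": [0,0,0],"claw": 0.2}
    - {"offset": [0,-0.01,0.77],"rotation": [0,0,0],"claw": 0.1}
    - {"offset": [0,-0.01,0.77],"rotation": [0,0,0],"claw": 0}
    - {"offset": [0,-0.01,0.77],"rotation": [0,0,0],"claw": 0}
    - {"offset": [0,-0.01,0.77],"rotation": [0,0,0],"claw": 0}
    - {"offset": [0,-0.01,0.77],"rotation": [0,0,0],"claw": 0}
  force: 40

```text
clock: 11.65
tcp_pos: [0.6649, -0.0089, 0.1792]
orientation: [-0.12, 3.136, 0.001]
contact_force: [0.1, 1.7, 5.6]
grip_width: 0.0307
gripper_force: 38.0
```

Call:
drive_tool:
  rows:
    - {"offset": [0,0,-0.02],"rotation": [0,0,0],"claw": 0}
    - {"offset": [0,0,-0.06],"rotation": [0,0,0],"claw": 0}
    - {"offset": [0,0,-0.12],"rotation": [0,0,0],"claw": 0}
    - {"offset": [0,0,-0.19],"rotation": [0,0,0],"claw": 0}
    - {"offset": [0,0,-0.25],"rotation": [0,0,0],"claw": 0}
    - {"offset": [0,0,-0.3],"rotation": [0,0,0],"claw": 0}
    - {"offset": [0,0,-0.33],"rotation": [0,0,0],"claw": 0}
    - {"offset": [0,0,-0.33],"rotation": [0,0,0],"claw": 0}
    - {"offset": [0,0,-0.33],"rotation": [0,0,0],"claw": 0}
    - {"offset": [0,0,-0.33],"rotation": [0,0,0],"claw": 0}
    - {"offset": [0,0,-0.33],"rotation": [0,0,0],"claw": 0}
    - {"offset": [0,0,-0.33],"rotation": [0,0,0],"claw": 0}
    - {"offset": [0,0,-0.33],"rotation": [0,0,0],"claw": 0}
    - {"offset": [0,0,-0.33],"rotation": [0,0,0],"claw": 0}
    - {"offset": [0,0,-0.33],"rotation": [0,0,0],"claw": 0}
    - {"offset": [0,0,-0.33],"rotation": [0,0,0],"claw": 0}
    - {"offset": [0,0,-0.33],"rotation": [0,0,0],"claw": 0}

```text
clock: 13.07
tcp_pos: [0.6636, -0.0094, 0.2268]
orientation: [0.12, -3.139, -0.0]
contact_force: [-0.2, 0.2, -3.7]
grip_width: 0.0311
gripper_force: 39.7
```

Run:
```python
from h import *
f=[]
for i in range(20):
    g=grab_frame("scene");o=get_obs();f.append(o["contact_force"])
f=np.array(f);print(f.mean(0),f.std(0),o["tcp_pos"],o["tau"],o["clock"])
save(g,"e.png")
```

```text
[ 0.05873381  0.09758443 -2.51950431] [0.46590299 0.37759826 0.41153018] [ 0.6635965  -0.00936927  0.22682849] [ 3.44328146e-04 -5.74611318e+01  7.34457761e+00 -2.82809150e+01
  1.03990571e-02  6.69931993e-03 -4.10259440e-05] 14.0667
```

View pics/e.png

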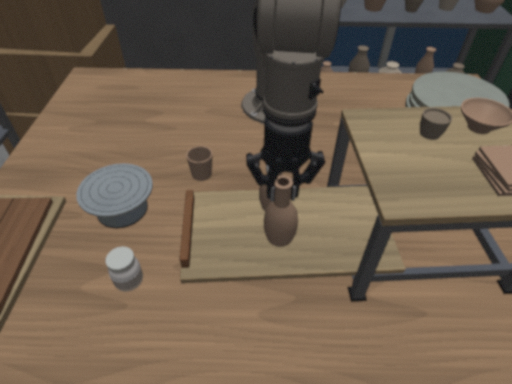

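The picture shows the far bottle held by its neck at (283,215), hanging upright over the board. It reads about 2.5 N (0.26 kg). I'll put it back and heft the other.

Call:
drive_tool:
  rows:
    - {"offset": [0,0,0.05],"rotation": [0,0,0],"claw": 0}
    - {"offset": [0,0,0.1],"rotation": [0,0,0],"claw": 0}
    - {"offset": [0,0,0.16],"rotation": [0,0,0],"claw": 0}
    - {"offset": [0,0,0.21],"rotation": [0,0,0],"claw": 0}
    - {"offset": [0,0,0.25],"rotation": [0,0,0],"claw": 0}
    - {"offset": [0,0,0.28],"rotation": [0,0,0],"claw": 0}
    - {"offset": [0,0,0.3],"rotation": [0,0,0],"claw": 0}
    - {"offset": [0,0,0.315],"rotation": [0,0,0],"claw": 0}
    - {"offset": [0,0,0.325],"rotation": [0,0,0],"claw": 0}
    - {"offset": [0,0,0.325],"rotation": [0,0,0],"claw": 0}
    - {"offset": [0,0,0.325],"rotation": [0,0,0],"claw": 0}
    - {"offset": [0,0,0.325],"rotation": [0,0,0],"claw": 0}
    - {"offset": [0,0,0.325],"rotation": [0,0,0],"claw": 0}

```text
clock: 15.15
tcp_pos: [0.6645, -0.0093, 0.1793]
orientation: [-0.12, 3.137, 0.0]
contact_force: [0.6, 0.5, 6.3]
grip_width: 0.0311
gripper_force: 38.7
```

Call:
drive_tool:
  rows:
    - {"offset": [0,0,0],"rotation": [0,0,0],"claw": 0.5}
    - {"offset": [0,0,0],"rotation": [0,0,0],"claw": 0.7}
    - {"offset": [0,0,0],"rotation": [0,0,0],"claw": 1}
    - {"offset": [0,0,0],"rotation": [0,0,0],"claw": 1}
    - {"offset": [0,0,0],"rotation": [0,0,0],"claw": 1}
    - {"offset": [0,0,0],"rotation": [0,0,0],"claw": 1}
    - {"offset": [0,0,-0.15],"rotation": [0,0,0],"claw": 1}
    - {"offset": [0,0,-0.35],"rotation": [0,0,0],"claw": 1}
    - {"offset": [0,0,-0.6],"rotation": [0,0,0],"claw": 1}
    - {"offset": [0,0,-0.75],"rotation": [0,0,0],"claw": 1}
    - {"offset": [0,0,-0.75],"rotation": [0,0,0],"claw": 1}
    - {"offset": [0,0,-0.75],"rotation": [0,0,0],"claw": 1}
    - {"offset": [0,0,-0.75],"rotation": [0,0,0],"claw": 1}
    - {"offset": [0,0,-0.75],"rotation": [0,0,0],"claw": 1}

```text
clock: 16.32
tcp_pos: [0.6627, -0.0092, 0.2889]
orientation: [0.12, -3.137, 0.0]
contact_force: [0.0, -0.3, 0.7]
grip_width: 0.0853
gripper_force: 0.0
```

Run:
```python
from h import *
f=[]
for i in range(8):
    g=grab_frame("wrist" if i==6 else "top" if i==7 else "scene");o=get_obs();f.append(o["contact_force"])
    if i==5: save(g,"g.png");P=cloud(g);X,Y,Z=P[...,0],P[...,1],P[...,2]
f=np.array(f);print(f.mean(0),f.std(0),o["tcp_pos"],o["clock"])
for a,b in((.664,-.008),(.5328,-.0193)):
  q=P[(abs(Z-.218)<.006)&(np.hypot(X-a,Y-b)<.025)];print(len(q),len(q) and cv2.minEnclosingCircle((q[:,:2]*1000).astype(np.float32)))
T=Ro.from_rotvec(o["orientation"]).as_matrix()
print((T.T@(np.array([.5325,-.0192,.29])-o["tcp_pos"])/.15).round(3),T.round(3))
```

```text
[-0.11006444  0.19028001  0.14289839] [0.30152282 0.47284781 0.44777434] [ 0.66350173 -0.00941794  0.29026286] 16.7167
224 ((661.092041015625, -7.175317287445068), 17.556564331054688)
163 ((532.8883666992188, -18.65645980834961), 17.524667739868164)
[0.876 0.001 0.002] [[-0.997 -0.076 -0.   ]
 [-0.076  0.997 -0.   ]
 [ 0.    -0.    -1.   ]]
```

View pics/g.png

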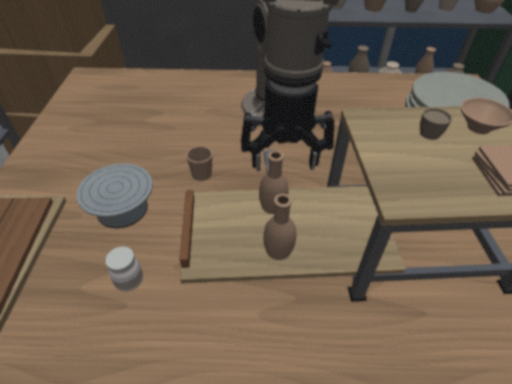

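The picture shows both bottles standing, at (280,230) and (273,185). The unloaded bias is about +0.1 N, so the far bottle weighs about 2.65 N (0.27 kg). Next is the near bottle.

Call:
drive_tool:
  rows:
    - {"offset": [0.25,0,0],"rotation": [0,0,0],"claw": 1}
    - {"offset": [0.5,0,0],"rotation": [0,0,0],"claw": 1}
    - {"offset": [0.75,0,0],"rotation": [0,0,0],"claw": 1}
    - {"offset": [0.87,0.005,0],"rotation": [0,0,0],"claw": 1}
    - {"offset": [0.87,0.005,0],"rotation": [0,0,0],"claw": 1}
    - {"offset": [0.87,0.005,0],"rotation": [0,0,0],"claw": 1}
    - {"offset": [0.87,0.005,0.2],"rotation": [0,0,0],"claw": 1}
    - {"offset": [0.87,0.005,0.4],"rotation": [0,0,0],"claw": 1}

```text
clock: 17.38
tcp_pos: [0.5363, -0.0182, 0.2317]
orientation: [-0.12, 3.133, 0.001]
contact_force: [0.6, 0.7, -0.5]
grip_width: 0.0855
gripper_force: 0.0
```

Call:
drive_tool:
  rows:
    - {"offset": [0,0,0.1],"rotation": [0,0,0],"claw": 1}
    - {"offset": [0,0,0.25],"rotation": [0,0,0],"claw": 1}
    - {"offset": [0,0,0.36],"rotation": [0,0,0],"claw": 1}
    - {"offset": [0,0,0.36],"rotation": [0,0,0],"claw": 1}
    - {"offset": [0,0,0.36],"rotation": [0,0,0],"claw": 0.5}
    - {"offset": [0,0,0.36],"rotation": [0,0,0],"claw": 0.4}
    - {"offset": [0,0,0.36],"rotation": [0,0,0],"claw": 0.3}
    - {"offset": [0,0,0.36],"rotation": [0,0,0],"claw": 0.2}
    - {"offset": [0,0,0.36],"rotation": [0,0,0],"claw": 0.1}
    - {"offset": [0,0,0.36],"rotation": [0,0,0],"claw": 0}
    - {"offset": [0,0,0.36],"rotation": [0,0,0],"claw": 0}
    - {"offset": [0,0,0.36],"rotation": [0,0,0],"claw": 0}
    - {"offset": [0,0,0.36],"rotation": [0,0,0],"claw": 0}
  force: 50

```text
clock: 18.47
tcp_pos: [0.5344, -0.0184, 0.1779]
orientation: [-0.12, 3.137, 0.001]
contact_force: [-1.3, 0.1, 5.1]
grip_width: 0.0304
gripper_force: 46.0
```

Call:
drive_tool:
  rows:
    - {"offset": [0,0,-0.02],"rotation": [0,0,0],"claw": 0}
    - {"offset": [0,0,-0.06],"rotation": [0,0,0],"claw": 0}
    - {"offset": [0,0,-0.12],"rotation": [0,0,0],"claw": 0}
    - {"offset": [0,0,-0.19],"rotation": [0,0,0],"claw": 0}
    - {"offset": [0,0,-0.25],"rotation": [0,0,0],"claw": 0}
    - {"offset": [0,0,-0.3],"rotation": [0,0,0],"claw": 0}
    - {"offset": [0,0,-0.35],"rotation": [0,0,0],"claw": 0}
    - {"offset": [0,0,-0.39],"rotation": [0,0,0],"claw": 0}
    - {"offset": [0,0,-0.43],"rotation": [0,0,0],"claw": 0}
    - {"offset": [0,0,-0.46],"rotation": [0,0,0],"claw": 0}
    - {"offset": [0,0,-0.48],"rotation": [0,0,0],"claw": 0}
    - {"offset": [0,0,-0.48],"rotation": [0,0,0],"claw": 0}
    - {"offset": [0,0,-0.48],"rotation": [0,0,0],"claw": 0}
    - {"offset": [0,0,-0.48],"rotation": [0,0,0],"claw": 0}
    - {"offset": [0,0,-0.48],"rotation": [0,0,0],"claw": 0}
    - {"offset": [0,0,-0.48],"rotation": [0,0,0],"claw": 0}
    - {"offset": [0,0,-0.48],"rotation": [0,0,0],"claw": 0}
    - {"offset": [0,0,-0.48],"rotation": [0,0,0],"claw": 0}

```text
clock: 19.97
tcp_pos: [0.5333, -0.0186, 0.2484]
orientation: [0.12, -3.139, 0.0]
contact_force: [0.1, 0.1, -4.5]
grip_width: 0.03
gripper_force: 48.4
```

Run:
```python
from h import *
f=[]
for i in range(20):
    g=grab_frame("scene");o=get_obs();f.append(o["contact_force"])
f=np.array(f);print(f.mean(0),f.std(0),o["tcp_pos"],o["tau"],o["clock"])
T=Ro.from_rotvec(o["orientation"]).as_matrix()
print((T.T@(np.array([.4995,-.4045,.235])-o["tcp_pos"])/.15).round(3),o["joints"].round(2))
```

```text
[-0.03927452 -0.0271866  -4.40078491] [0.53800652 0.456077   0.58415215] [ 0.5333938  -0.01856611  0.24853974] [ 5.27861471e-05 -4.08009803e+01  3.76108691e+00 -2.86226088e+01
  1.22979991e-02  9.07516078e-03  9.68044077e-06] 20.9667
[ 0.421 -2.548  0.09 ] [-0.45  0.23  0.44  1.9  -0.12  1.03  1.68]
```

The near bottle weighs about 4.5 N (0.46 kg) against 0.27 kg, so it is the heavier one. I'll keep hold of it and carry it to the wheel.

Call:
drive_tool:
  rows:
    - {"offset": [0.003,-0.02,0],"rotation": [0,0,0],"claw": 0}
    - {"offset": [0.01,-0.06,0],"rotation": [0,0,0],"claw": 0}
    - {"offset": [0.02,-0.12,0],"rotation": [0,0,0],"claw": 0}
    - {"offset": [0.033,-0.2,0],"rotation": [0,0,0],"claw": 0}
    - {"offset": [0.05,-0.3,0],"rotation": [0,0,0],"claw": 0}
    - {"offset": [0.066,-0.4,0],"rotation": [0,0,0],"claw": 0}
    - {"offset": [0.083,-0.5,0],"rotation": [0,0,0],"claw": 0}
    - {"offset": [0.1,-0.6,0],"rotation": [0,0,0],"claw": 0}
    - {"offset": [0.116,-0.7,0],"rotation": [0,0,0],"claw": 0}
    - {"offset": [0.132,-0.8,0],"rotation": [0,0,0],"claw": 0}
    - {"offset": [0.148,-0.9,0],"rotation": [0,0,0],"claw": 0}

```text
clock: 21.88
tcp_pos: [0.5209, -0.1572, 0.2486]
orientation: [-0.117, 3.139, -0.001]
contact_force: [-0.4, 0.9, -4.6]
grip_width: 0.03
gripper_force: 48.5
```

Call:
drive_tool:
  rows:
    - {"offset": [0.016,-0.1,0],"rotation": [0,0,0],"claw": 0}
    - {"offset": [0.033,-0.2,0],"rotation": [0,0,0],"claw": 0}
    - {"offset": [0.05,-0.3,0],"rotation": [0,0,0],"claw": 0}
    - {"offset": [0.066,-0.4,0],"rotation": [0,0,0],"claw": 0}
    - {"offset": [0.083,-0.5,0],"rotation": [0,0,0],"claw": 0}
    - {"offset": [0.1,-0.6,0],"rotation": [0,0,0],"claw": 0}
    - {"offset": [0.116,-0.7,0],"rotation": [0,0,0],"claw": 0}
    - {"offset": [0.132,-0.8,0],"rotation": [0,0,0],"claw": 0}
    - {"offset": [0.148,-0.9,0],"rotation": [0,0,0],"claw": 0}

```text
clock: 22.63
tcp_pos: [0.5086, -0.2934, 0.2486]
orientation: [0.117, -3.139, 0.001]
contact_force: [-0.4, -1.2, -4.6]
grip_width: 0.03
gripper_force: 48.5
```

Call:
drive_tool:
  rows:
    - {"offset": [0.016,-0.1,0],"rotation": [0,0,0],"claw": 0}
    - {"offset": [0.033,-0.2,0],"rotation": [0,0,0],"claw": 0}
    - {"offset": [0.05,-0.3,0],"rotation": [0,0,0],"claw": 0}
    - {"offset": [0.066,-0.4,0],"rotation": [0,0,0],"claw": 0}
    - {"offset": [0.083,-0.5,0],"rotation": [0,0,0],"claw": 0}
    - {"offset": [0.1,-0.58,0],"rotation": [0,0,0],"claw": 0}
    - {"offset": [0.11,-0.64,0],"rotation": [0,0,0],"claw": 0}
    - {"offset": [0.12,-0.69,0],"rotation": [0,0,0],"claw": 0}
    - {"offset": [0.123,-0.72,0],"rotation": [0,0,0],"claw": 0}
    - {"offset": [0.125,-0.74,0],"rotation": [0,0,0],"claw": 0}
    - {"offset": [0.125,-0.748,0],"rotation": [0,0,0],"claw": 0}
    - {"offset": [0.125,-0.748,0],"rotation": [0,0,0],"claw": 0}
    - {"offset": [0.125,-0.748,0],"rotation": [0,0,0],"claw": 0}

```text
clock: 23.72
tcp_pos: [0.4999, -0.4038, 0.2484]
orientation: [-0.121, 3.139, 0.001]
contact_force: [-0.1, -0.8, -4.8]
grip_width: 0.03
gripper_force: 48.5
```

Run:
```python
from h import *
for i in range(12): g=grab_frame("scene")
t=grab_frame("top");o=get_obs()
cv2.imwrite("pics/k.png",cv2.cvtColor(np.hstack([t["frame"][60:360,110:510],g["frame"][60:360,30:430]]),cv2.COLOR_RGB2BGR))
P=cloud(g);X,Y,Z=P[...,0],P[...,1],P[...,2]
q=P[(np.hypot(X-.4995,Y+.4045)<.07)&(Z>.09)&(Z<.26)]
for z in np.arange(.1,.26,.01):
    s=q[abs(q[:,2]-z)<.005]
    if len(s): print(round(z,2),len(s),s[:,1].min().round(3),s[:,1].max().round(3),s[:,0].max().round(3))
w=P[(abs(Z-.08)<.005)&(np.hypot(X-.4995,Y+.4045)<.1)];print(cv2.minEnclosingCircle((w[:,:2]*1000).astype(np.float32)))
T=Ro.from_rotvec(o["orientation"]).as_matrix()
print(o["clock"],o["tcp_pos"],T.round(3),(T.T@(np.array([.4995,-.4045,.233])-o["tcp_pos"])/.15).round(3),o["gripper_force"])
```

```text
0.13 13 -0.417 -0.378 0.524
0.14 61 -0.419 -0.374 0.526
0.15 71 -0.428 -0.373 0.529
0.16 84 -0.424 -0.37 0.532
0.17 106 -0.428 -0.37 0.532
0.18 109 -0.431 -0.369 0.532
0.19 125 -0.434 -0.369 0.532
0.2 140 -0.434 -0.371 0.532
0.21 156 -0.434 -0.373 0.53
0.22 158 -0.429 -0.375 0.527
0.23 131 -0.424 -0.381 0.521
0.24 73 -0.418 -0.387 0.515
0.25 61 -0.423 -0.382 0.516
((500.1859436035156, -403.2831726074219), 90.90198516845703)
24.3667 [ 0.49948578 -0.40447152  0.24853097] [[-0.997 -0.076 -0.   ]
 [-0.076  0.997  0.   ]
 [ 0.     0.    -1.   ]] [-0.    -0.     0.104] 48.54079485638067
```

View pics/k.png

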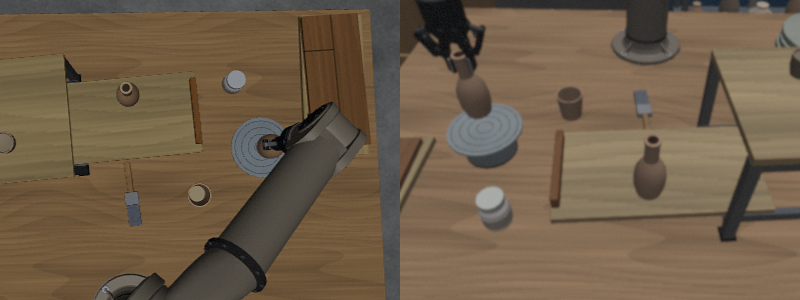

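The joined picture shows the bottle held over the wheel at (472,90) in the right half. The other bottle stands on the pulled-out board at (650,170), and the cup, jar and brush haven't moved. I'll lower it slightly and let it settle.

Call:
drive_tool:
  rows:
    - {"offset": [0,0,0.01],"rotation": [0,0,0],"claw": 0}
    - {"offset": [0,0,0.03],"rotation": [0,0,0],"claw": 0}
    - {"offset": [0,0,0.06],"rotation": [0,0,0],"claw": 0}
    - {"offset": [0,0,0.085],"rotation": [0,0,0],"claw": 0}
    - {"offset": [0,0,0.1],"rotation": [0,0,0],"claw": 0}
    - {"offset": [0,0,0.1],"rotation": [0,0,0],"claw": 0}
    - {"offset": [0,0,0.1],"rotation": [0,0,0],"claw": 0}
    - {"offset": [0,0,0.1],"rotation": [0,0,0],"claw": 0}
    - {"offset": [0,0,0.1],"rotation": [0,0,0],"claw": 0}
    - {"offset": [0,0,0.1],"rotation": [0,0,0],"claw": 0}
    - {"offset": [0,0,0.1],"rotation": [0,0,0],"claw": 0}
    - {"offset": [0,0,0.1],"rotation": [0,0,0],"claw": 0}
    - {"offset": [0,0,0.1],"rotation": [0,0,0],"claw": 0}
    - {"offset": [0,0,0.1],"rotation": [0,0,0],"claw": 0}
    - {"offset": [0,0,0.1],"rotation": [0,0,0],"claw": 0}
    - {"offset": [0,0,0.1],"rotation": [0,0,0],"claw": 0}
    - {"offset": [0,0,0.1],"rotation": [0,0,0],"claw": 0}
    - {"offset": [0,0,0.1],"rotation": [0,0,0],"claw": 0}
    - {"offset": [0,0,0.1],"rotation": [0,0,0],"claw": 0}
    - {"offset": [0,0,0.1],"rotation": [0,0,0],"claw": 0}

```text
clock: 26.03
tcp_pos: [0.4995, -0.4045, 0.2335]
orientation: [0.12, -3.139, 0.0]
contact_force: [-0.1, -0.4, -4.1]
grip_width: 0.03
gripper_force: 48.6
```

Run:
```python
from h import *
for i in range(8): g=grab_frame("scene")
o=get_obs();P=cloud(g);X,Y,Z=P[...,0],P[...,1],P[...,2]
q=P[(np.hypot(X-.4995,Y+.4045)<.07)&(Z>.09)&(Z<.24)]
for z in (.1,.11,.12,.13,.18,.22):
    s=q[abs(q[:,2]-z)<.005]
    if len(s): print(z,len(s),s[:,1].min(),s[:,1].max())
print(q[:,2].min(),o["tcp_pos"],o["contact_force"],o["gripper_force"],o["clock"])
hand_in()
```

```text
0.12 36 -0.4187057029279126 -0.3755242111798363
0.13 59 -0.4229971308585674 -0.3739080201706978
0.18 117 -0.4310325051840457 -0.3695373823361323
0.22 103 -0.42305088728211326 -0.3841926692446022
0.11681532680749197 [ 0.49952858 -0.40447968  0.23351735] [ 0.00551819 -0.37466906 -4.81104012] 48.56275103345979 26.4333
the job is handed in; nothing more can be done
```

I handed the job in at 26.4 s: the board is fully out, the lighter bottle (about 0.27 kg) is standing on it, and the heavier one (about 0.46 kg) is held still and upright over the middle of the wheel, its foot about 3.5 cm above the head.

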